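Back the awning winder off to its stop and lock it

ROBOT

A 6-joint arm with a two-finger parallel gripper is mounted at the origin on a cart in front of the work surface, level with it; the furniture and walls round the work are solid. World frame = base frame: x ahead of the robot, y to its left, z up, the work surface at z = 0. Lengths are in mm, angles in rad, forces in N, time in s.
With the tool pointing down it reaches from about 350 to 775 mm from the base axis. Payload 7.3 kg.
Tool frame: the origin (TCP) lies at the very end of the fingers, on their centre line; the grasp point (between the pads) lies 19 mm behind it; x points along the fingers, z is the direction in which the jaws open and shut, and the axes are right-handed (so a half turn about x gives the same grasp; the last joint's range is limited). The gripper opens to 92 mm and grips with 3 to 60 N. Pads are 19 mm wide; open, the fingers measure 130 mm over their backs; the gripper's body (75 mm by 190 mm) begins 47 mm behind the grasp point.
Start: joints at [-1.426, 0.342, 1.524, -0, 1.275, -0.146], TCP at [150.55, -502.971, 226.741] pointing down, gripper open.
Joint ranges: [-2.53, 2.53], [-0.77, 2.02], [0.04, 2.7], [-1, 4.14], [0.28, 2.66], [-3.11, 3.11]. Speed limits (rad/s): [2.57, 2.57, 3.14, 3.14, 3.14, 3.14].

INTERFACE

Orientations are given as [roll, pitch, yaw] about the fixed x, y, z axes, in that order (R = Rz(yaw) Ry(pitch) Rx(roll)).
In Python, from plant import * gives the robot as it stands.
- The arm moves only by the tool carry_out, never from a script. Its argument "rows" is a list of rows, each a list of 4 numbers: the shift along the world's x, y, z in mm, then the turn about the world's z in degrees. In form: [[x, y, z, twist], ...]. A call has 1 to 20 rows; each row is the pose to reach, as a shift and turn from the pose measured when the call began; what a row does not reach only later rows make up. A row lasts 1/12 s, in which the tool goes at most 41.7 mm and 7.16 degrees, less where a joint would pass 70% of its speed; a pose out of reach is approached as far as the arm can. A call with a gripper value outside its range is refused whole. "hand" is the finger opening in mm, from 0 to 91.8, set as the call begins (left out, the last holds). The fingers move at their own pace and stop on an object; the grip force is fixed at half the most. Time passes only in rows, so rows that repeat a pose let the fingers close. It gives the time, the measured TCP pose, the force and the opening at its end, in the units of the state.
- get_obs(): the state, without advancing time (a new reading comes with each control period).
- capture(name): name is "side" or "top" or "wrist"; returns the picture (420x560x3 uint8, red, green, blue); there is no depth.
- camera_info(name): a dict with "camera_matrix" (3x3 intrinsics, pixels), "pose" (4x4, takes a point from camera to world coordinates); the wrist camera has in their place "mount" (4x4, takes a point from camera to tool coordinates, whose origin is the TCP and whose axes are the tool frame's). Camera axes: x right, y down, z forward; pixel columns grow to the right and rows downward; lengths in mm; the calibration is good to about 2 mm. A picture is of the moment at which its call begins: read the wrist's pose just before it. camera_info takes no time and is no camera call.
- close_job(): hands the job in, once; it reports no verdict.
The state is a dict: "time": time; "joint_positions": joint angles; "dq": joint speeds; "tau": joint torques, N m; "tool_pos": TCP position; "tcp_rot": TCP orientation; "contact_force": force on the tool from outside, world axes, zero at the start; "moment": the same for the moment, N m; "grip_width": finger opening in mm.
Only numpy, scipy, OpenCV 4.12 (cv2) and the standard library are available. Lean on these libraries where they do the work, as an engineer would, in place of code of your own. Each camera call takes 0.05 s, during which the arm holds its last target. There are 200 camera calls.

TASK

Lift the brass pawl right out of the ratchet wheel, so that it stays out, before the wheel is turned; then turn the crank backwards (clockwise from above) until its arm presses firmly but gently (about 10 N on the stop itself) against the black rubber stop, with the pawl still out. Then swing the pawl fully home into the teeth again and let go, leaving the crank at the stop. Never force the wheel against the pawl or ram the stop, and leave the things lying round the winder alone.

Things in the scene. Friction and masses are not known exactly. Their poses are not given: they have to be found in the camera images.
- winder_base: Plywood board 250 x 230 x 12 mm with a blue plate, fixed to the table, carrying a small hand winder. Origin: on the axis of the ratchet wheel, at table height; at yaw 0 its x axis points away from the robot and y to the left. The directions below are in this frame (board frame).
- reel_axis (a point): Point on the upright axis of the ratchet wheel, 40 mm above the table (the top face of the wheel).
- reel (a joint): Angle of the wheel and its crank about the axis, rad; grows as the wheel is turned BACKWARDS, which is clockwise from above. About 0 (within 0.12) at the start. The axle is stiff: about 0.3 N m of friction (about 5 N at the crank knob), and the wheel stays where it is left. The arm meets the free buffer somewhere between 1.39 and 1.69, depending on how the set screw is set.
- ratchet_wheel: Dark steel ratchet wheel, 116 mm across the tips, 92 mm across the floor of the gaps, 27 to 40 mm above the table, 8 saw teeth (12 mm deep, 0.785 rad apart). While the pawl is in, its steep tooth faces stop it turning backwards after at most 0.35 rad. The pawl has about 0.42 rad of free play in a gap; two teeth back from the start gap, at the stop, a gap is again opposite the pawl, so the pawl goes fully in. Origin on the axis at table height.
- crank_arm: Flat steel crank arm on top of the wheel, 18 mm wide, 42 to 52 mm above the table, with the knob at its end. Origin on the wheel axis at table height; its x axis points along the arm to the knob. At reel = 0 it points 0.436 rad to the left (counter-clockwise) of the board's x axis. Its clockwise side runs against the rubber buffer.
- crank_knob (a point): Middle of the black crank knob: an upright cylinder 22 mm in diameter that spins freely, 55 to 105 mm above the table (this point at 80 mm), 65 mm from the wheel axis.
- pawl (a joint): Angle of the pawl about its upright pivot, rad; 0 = fully home, nose on the floor of a tooth gap; grows as it is swung out, away from the wheel (clockwise from above), limit 1.0. Clear of the teeth from about 0.3. It is stiff (about 0.12 N m, 3 N at the pin) and stays where it is left; there is no spring. It starts at 0.
- pawl_pivot (a point): Point on the upright axis of the pawl's pivot, 40 mm above the table; it lies 56 mm towards the robot and 60 mm to the left of the wheel axis (board frame).
- pawl_lever: Brass pawl lever, 66 mm long, 28 to 40 mm above the table, on the robot's side of the wheel, pivot at its left end and nose at its right end. Origin on the pivot axis at table height; its nose is in its -y direction.
- pawl_pin (a point): Middle of the red upright handle pin on the pawl lever, a freely spinning sleeve: 16 mm in diameter, 47 to 93 mm above the table (this point at 70 mm), 43 mm from the pivot. It swings towards the robot to lift the pawl.
- stop_block: Yellow stop block, 58 mm high, on the right of the board towards the robot, with a set screw that carries a black rubber buffer 15 mm in diameter, 47 mm above the table, facing the side of the crank arm, 62 mm from the wheel axis. How far the screw sticks out is set differently each time (18 mm range) and is not measured. The buffer gives about 8 N per mm of push. Origin: where the buffer's face stands at the middle setting; its x axis points the way the crank arm pushes.
- oil_can: Red oil can, 70 mm across, 150 mm tall, bystander. Origin under its centre.
- tape_measure: Yellow tape measure, 66 x 76 x 34 mm, bystander. Origin under its centre.
- pliers_red: Pliers with red handles, 56 x 170 x 14 mm, lying flat, bystander. Origin under their centre.
- chrome_cap: Chromed wheel centre cap, 115 mm across, 67 mm tall, bystander. Origin under its centre.
- bolt_tin: Small grey open tin, 60 mm across, 45 mm tall, bystander. Origin under its centre.

How it is judged:
By the outcome, as a careful person would: the job done as asked, in the order asked, and still so for the second after the job is handed in, with the robot touching nothing.
It also fails if it takes over 58 s, if anything falls off the work surface, if the arm or the gripper's body presses on something with over 40 N, if the wrist force passes 120 N, or if a joint passes its speed limit or range.

## Working session

There is one attempt and no reset: what is moved stays moved. The work goes in short steps, Python scripts to look and compute and a tool call to move; the robot and the scene stay as the last step left them, time stands still between calls to the robot, and variables do not carry over. Pictures are saved under pics/ and viewed, about 8 in all and at most 12, crops included, and the job is handed in when it is done.

Besides the shell and the picture viewer there is one more tool, called after "Call:" by a JSON object that holds its "api" and its "payload". carry_out: Moves the arm, as the interface text tells. Its arguments: {"type":"object","properties":{"rows":{"type":"array"},"hand":{"type":"number"}},"required":["rows"]}

```bash
mkdir -p pics; ls
python3 - <<'E'
from plant import *
import cv2
o=get_obs();print(o)
for n in("top","side"):
    cv2.imwrite(f"pics/{n}1.png",capture(n)[:,:,::-1])
    c=camera_info(n);print(n,c)
print(camera_info("wrist"))
E
```

```text
pics
{'time': 0.0, 'joint_positions': array([-1.42600035e+00,  3.42754556e-01,  1.52504808e+00, -4.72274332e-05,
        1.27540963e+00, -1.46018868e-01]), 'dq': array([ 0.00041016, -0.00047931,  0.00094325,  0.00062035,  0.00050167,
        0.00085729]), 'tau': array([-1.75125428e-03, -4.31241024e+01, -2.44228953e+01,  7.15137203e-02,
        5.57394954e-02, -1.06980574e-04]), 'tool_pos': array([ 150.47035788, -502.52851501,  226.01761242]), 'tcp_rot': array([3.02344947, 1.56917608, 1.74348177]), 'contact_force': array([ 0.25134692, -0.60939993,  0.37380388]), 'moment': array([-0.00107036,  0.029348  ,  0.0022154 ]), 'grip_width': 91.8722246286096}
top {'camera_matrix': array([[417.60026425,   0.        , 278.33572124],
       [  0.        , 417.60026425, 204.51144191],
       [  0.        ,   0.        ,   1.        ]]), 'pose': array([[ 1.54667950e-02, -9.89156684e-01,  1.46047365e-01,
         3.80264988e+02],
       [-9.99871464e-01, -1.46838794e-02,  6.43729183e-03,
         1.88785633e+01],
       [-4.22294835e-03, -1.46128156e-01, -9.89256655e-01,
         1.39635434e+03],
  
[... 436 characters left out ...]
02],
       [-8.34293755e-04, -7.66267946e-01, -6.42520614e-01,
         8.34477169e+02],
       [ 0.00000000e+00,  0.00000000e+00,  0.00000000e+00,
         1.00000000e+00]])}
{'camera_matrix': array([[319.58475512,   0.        , 281.54163091],
       [  0.        , 319.58475512, 214.87614267],
       [  0.        ,   0.        ,   1.        ]]), 'mount': array([[ 5.28443888e-04, -2.62645017e-01,  9.64892386e-01,
        -1.58266804e+02],
       [ 2.12354537e-04, -9.64892469e-01, -2.62645156e-01,
         7.09386760e+01],
       [ 9.99999838e-01,  3.43692503e-04, -4.54117667e-04,
         6.21661361e-01],
       [ 0.00000000e+00,  0.00000000e+00,  0.00000000e+00,
         1.00000000e+00]])}
```

View pics/top1.png

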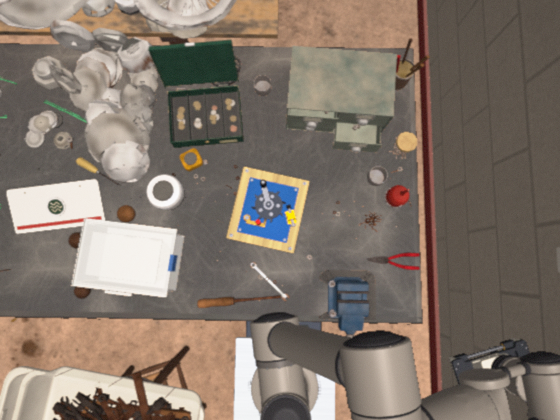

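View pics/side1.png

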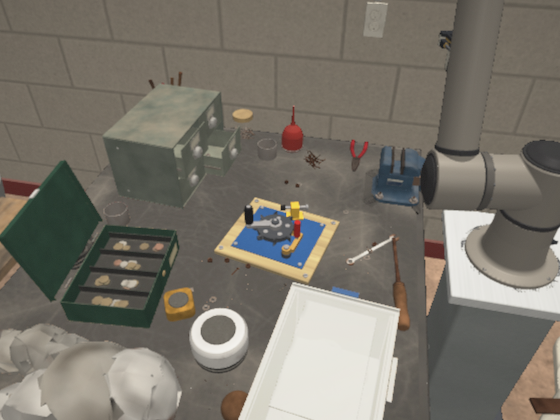

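The top view shows the winder board at about (269,210) px, with the knob near (263,183) and the red pin near (262,223). In the side view the knob is at (249,214) and the pin at (297,229). I'll zoom in and triangulate.

```bash
cat > h.py <<'E'
from plant import *
import numpy as np, cv2
from scipy.spatial.transform import Rotation as R
def pose(n,o=None):
    c=camera_info(n)
    if 'pose' in c: return c['camera_matrix'],c['pose']
    T=np.eye(4);T[:3,:3]=R.from_euler('xyz',o['tcp_rot']).as_matrix();T[:3,3]=o['tool_pos']
    return c['camera_matrix'],T@c['mount']
def ray(K,P,p):
    d=P[:3,:3]@np.linalg.inv(K)@np.array([p[0],p[1],1.]);return P[:3,3],d/np.linalg.norm(d)
def plane(K,P,p,z):
    o,d=ray(K,P,p);return o+d*(z-o[2])/d[2]
def tri(rs):
    A=0;b=0
    for o,d in rs:
        M=np.eye(3)-np.outer(d,d);A=A+M;b=b+M@o
    x=np.linalg.solve(A,b);return x,[np.linalg.norm((np.eye(3)-np.outer(d,d))@(x-o)) for o,d in rs]
def proj(K,P,X):
    q=K@(P[:3,:3].T@(np.asarray(X)-P[:3,3]));return q[:2]/q[2]
E
python3 - <<'E'
from h import *
t=cv2.imread('pics/top1.png');s=cv2.imread('pics/side1.png')
K,P=pose('top')
hsv=cv2.cvtColor(t,cv2.COLOR_BGR2HSV)
roi=np.zeros(t.shape[:2],np.uint8);roi[160:258,222:316]=1
m=((hsv[...,2]>90)&(hsv[...,1]>60)).astype(np.uint8)*roi
n,l,st,ce=cv2.connectedComponentsWithStats(m)
k=1+st[1:,4].argmax();pts=np.argwhere(l==k)[:,::-1].astype(np.float32)
box=cv2.boxPoints(cv2.minAreaRect(cv2.convexHull(pts)))
W=np.array([plane(K,P,p,12) for p in box]);print(box,W,[np.linalg.norm(W[i]-W[i-1]) for i in range(4)],W.mean(0))
for nm,im,(x0,y0,x1,y1) in(("top",t,(222,160,316,258)),("side",s,(215,195,345,280))):
    h=cv2.cvtColor(im,cv2.COLOR_BGR2HSV)
    red=((h[...,0]<6)|(h[...,0]>174))&(h[...,1]>150)&(h[...,2]>90)
    blk=(im.max(2)<45)
    for c,mm in(("red",red),("blk",blk)):
        q=np.zeros_like(mm);q[y0:y1,x0:x1]=mm[y0:y1,x0:x1]
        n,l,st,ce=cv2.connectedComponentsWithStats(q.astype(np.uint8))
        for i in range(1,n):
            if st[i,4]>8:print(nm,c,st[i],ce[i])
a=cv2.resize(t[160:258,222:316],None,fx=4,fy=4,interpolation=cv2.INTER_CUBIC)
b=cv2.resize(s[195:280,215:320],None,fx=4,fy=4,interpolation=cv2.INTER_CUBIC)
H=max(a.shape[0],b.shape[0]);o=np.zeros((H,a.shape[1]+b.shape[1],3),np.uint8);o[:a.shape[0],:a.shape[1]]=a;o[:b.shape[0],a.shape[1]:]=b
cv2.imwrite('pics/z1.png',o);print(o.shape)
E
```

```text
[[223.74118 238.1647 ]
 [240.11765 164.47058]
 [310.10587 180.02353]
 [293.7294  253.71765]] [[469.25267674 207.02035242  12.        ]
 [720.33348656 159.9636739   12.        ]
 [669.87291767 -78.16611963  12.        ]
 [421.61047584 -25.3358368   12.        ]] [np.float64(237.19017259206785), np.float64(255.45235182789187), np.float64(243.4174759132037), np.float64(253.82135214991982)] [570.2673892   65.87051747  12.        ]
top red [256 220   4   4  13] [257.61538462 221.61538462]
side red [294 220   6  17  88] [296.70454545 228.59090909]
side blk [245 208   8  16 108] [248.36111111 215.64814815]
(392, 796, 3)
```

View pics/z1.png

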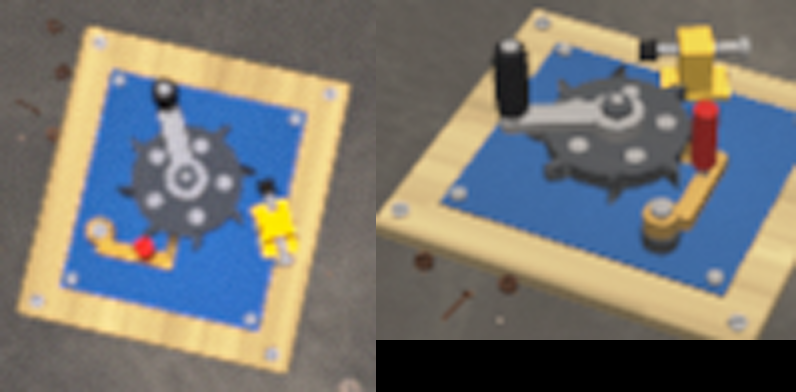

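Run:
```python
from h import *
T=pose('top');S=pose('side')
for nm,a,b,z in(("axis",(268.5,204.2),(275.2,221.2),56),("pin",(258.2,221.8),(297.5,222),93),("knob",(263.2,183),(248.4,206.7),105),("pivot",(246.7,217.2),(286,247),46),("buf",(288.5,206.5),(283,207.3),47)):
    print(nm,plane(*T,a,z),plane(*S,b,z),tri([ray(*T,a),ray(*S,b)]))
o=np.array([576,55.]);
```

```text
axis [578.69386547  59.53197224  56.        ] [578.50444069  62.04308804  56.        ] (array([579.03786112,  59.60115931,  53.75015629]), [np.float64(0.010843699366138701), np.float64(0.010843699366317374)])
pin [516.94029706  89.65961127  93.        ] [517.38059125  93.70068802  93.        ] (array([517.64430361,  89.87136217,  89.49170189]), [np.float64(0.33483545302785084), np.float64(0.33483545302786283)])
knob [638.70031906  76.01941625 105.        ] [641.3044326  77.8972913 105.       ] (array([640.40926302,  76.26460303, 103.43246956]), [np.float64(1.377879923911412), np.float64(1.3778799239113961)])
pivot [536.34735039 129.98890214  46.        ] [536.15358221 135.03061811  46.        ] (array([536.96422244, 130.38459871,  41.25270618]), [np.float64(0.06784391184140301), np.float64(0.06784391184128999)])
buf [573.40758013  -5.61185209  47.        ] [572.51095318  -4.97683191  47.        ] (array([573.06542728,  -5.65286671,  46.4472888 ]), [np.float64(0.41824582098624236), np.float64(0.41824582098624935)])
```

The checks agree. The knob measures 63.6 mm from the axis (65 expected), the pivot 82 mm (82 expected) and the pin 44.5 mm from the pivot (43 expected). Board yaw is about -0.20 and reel about 0. Next I'll work out the tool axes and the pin arc.

Run:
```python
from h import *
o=get_obs();M=R.from_euler('xyz',o['tcp_rot']).as_matrix();print(M.round(3),'jaw az deg',np.degrees(np.arctan2(M[1,2],M[0,2])))
pv=np.array([536.4,131]);pin=np.array([517.2,91.])
a0=np.arctan2(*(pin-pv)[::-1])
for th in np.arange(0,.81,.2):
    a=a0-th;print(th,pv+43*np.array([np.cos(a),np.sin(a)]),'tangent az',np.degrees(a-np.pi/2)%360)
```

```text
[[-0.     0.958  0.287]
 [ 0.001  0.287 -0.958]
 [-1.     0.    -0.001]] jaw az deg -73.33844975570213
0.0 [517.79256409  92.23450853] tangent az 154.3589941756948
0.2 [510.46195972  96.70396427] tangent az 142.89983827307833
0.4 [504.16542316 102.54069474] tangent az 131.44068237046187
0.6000000000000001 [499.15397746 109.51200789] tangent az 119.98152646784538
0.8 [495.62741314 117.33997948] tangent az 108.52237056522893
```

Call:
{"api": "carry_out", "payload": {"rows": [[20, 32, 0, 2], [40, 65, 0, 4], [60, 97, 0, 6], [80, 130, 0, 9], [100, 162, 0, 11], [120, 195, 0, 13], [140, 227, 0, 15], [160, 260, 0, 17], [180, 292, 0, 19], [200, 324, 0, 22], [220, 357, 0, 24], [240, 389, 0, 26], [260, 422, 0, 28], [280, 454, 0, 31], [300, 486, 0, 33], [320, 519, 0, 35], [338, 548, 0, 37], [352, 572, 0, 39], [362, 587, 0, 41], [367, 594, 0, 43]], "hand": 30}}

```text
time: 1.77
tool_pos: [518.1, 93.6, 225.5]
tcp_rot: [3.053, 1.569, 2.528]
contact_force: [-1.2, 0.6, 0.2]
grip_width: 29.8
```

Run:
```python
from h import *
o=get_obs();im=capture('wrist')[:,:,::-1];cv2.imwrite('pics/w1.png',im)
np.save('w1.npy',o,allow_pickle=True)
M=R.from_euler('xyz',o['tcp_rot']).as_matrix();print(o['time'],o['tool_pos'],'jaw az',np.degrees(np.arctan2(M[1,2],M[0,2])),o['joint_positions'],o['contact_force'],o['grip_width'])
K,P=pose('wrist',o)
for n,X in dict(axis=(578.6,60.5,54),pin=(517.3,91.5,93),pivot=(536.4,131,46),knob=(640,77,105),tcp=o['tool_pos']).items(): print(n,proj(K,P,X))
```

```text
1.7667 [518.08781246  93.58921745 225.48323173] jaw az -30.084354081433194 [3.22846717e-02 3.46616414e-01 1.52082608e+00 1.37032796e-03
 1.27589036e+00 5.56956486e-01] [-1.15496509  0.58177281  0.2145426 ] 29.816420432535214
axis [346.87156159 195.75363128]
pin [281.57162684 208.29095012]
pivot [278.54767445 156.69107133]
knob [413.404919  156.5501915]
tcp [280.3264193  264.22205689]
```

View pics/w1.png

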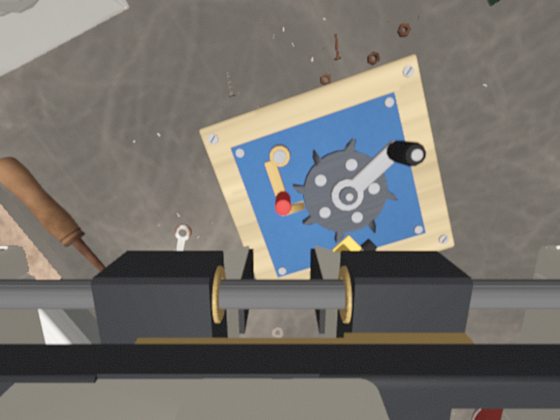

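The wrist view puts the pivot at (280,156), hub at (348,196), knob top at (417,154) and pin at about (283,203). All are within 1–3 px of what I predicted, so I'll refine the points with this view.

Run:
```python
from h import *
o=np.load('w1.npy',allow_pickle=True).item();W=pose('wrist',o);im=cv2.imread('pics/w1.png');h=cv2.cvtColor(im,cv2.COLOR_BGR2HSV)
red=((h[...,0]<8)|(h[...,0]>172))&(h[...,1]>140)&(h[...,2]>60);red[:150]=0;red[240:]=0
for n,z in(("pin93",93),("pin47",47)): pass
ys,xs=np.nonzero(red&(np.arange(560)[None]>260)&(np.arange(560)[None]<310));print('red',xs.min(),xs.max(),ys.min(),ys.max(),xs.mean(),ys.mean())
for X in [(517.3,91.5,93),(517.3,91.5,70),(517.3,91.5,47)]:print(proj(*W,X))
c=(xs.mean(),ys.mean());print('pin',plane(*W,c,75))
T=pose('top');S=pose('side')
for nm,a,b,w in(("axis",(268.5,204.2),(275.2,221.2),(348,196)),("pivot",(246.7,217.2),(286,247),(280,156.3)),("knob",(263.2,183),(248.4,206.7),(417,154))):
    print(nm,tri([ray(*T,a),ray(*S,b),ray(*W,w)]))
z=im[130:230,250:440];cv2.imwrite('pics/w1z.png',cv2.resize(z,None,fx=4,fy=4,interpolation=cv2.INTER_CUBIC))
```

```text
red 275 290 192 214 282.74642857142857 203.22142857142856
[281.57162684 208.29095012]
[281.62369042 202.7569058 ]
[281.66903588 197.93695634]
pin [518.61567004  91.52994148  75.        ]
axis (array([579.20991198,  59.57763907,  53.692924  ]), [np.float64(0.17443073439528306), np.float64(0.15224926355084833), np.float64(0.31967452745680175)])
pivot (array([537.22080697, 130.28452207,  41.0345065 ]), [np.float64(0.31912088926008164), np.float64(0.17786821117419563), np.float64(0.45445507712439187)])
knob (array([641.41770953,  76.76410236, 104.12129845]), [np.float64(2.5841585636121103), np.float64(0.22510517598961174), np.float64(2.378078344647129)])
```

View pics/w1z.png

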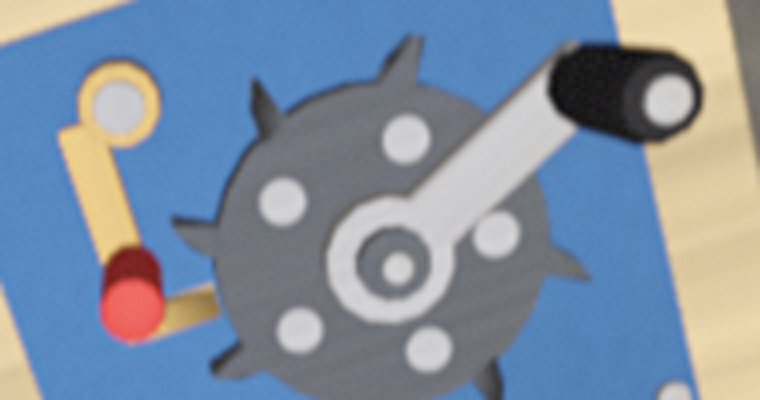

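Call:
{"api": "carry_out", "payload": {"rows": [[0.5, -2.3, -25, 4], [0.5, -2.3, -55, 4], [0.5, -2.3, -85, 4], [0.5, -2.3, -110, 4], [0.5, -2.3, -120, 4], [0.5, -2.3, -130, 4], [0.5, -2.3, -140, 4], [0.5, -2.3, -150, 4], [0.5, -2.3, -160, 4], [0.5, -2.3, -165, 4], [0.5, -2.3, -167, 4], [0.5, -2.3, -167, 4]]}}

```text
time: 2.82
tool_pos: [518.8, 91.2, 58.2]
tcp_rot: [3.037, 1.568, 2.583]
contact_force: [-0.6, 0.6, 0.4]
grip_width: 29.9
```

Run:
```python
from h import *
o=get_obs();im=capture('wrist')[:,:,::-1];cv2.imwrite('pics/w2.png',im)
print(o['time'],o['tool_pos'],o['contact_force'])
W=pose('wrist',o);print([proj(*W,(518.5,91.2,z)) for z in(47,93)])
```

```text
2.8167 [518.76653091  91.21084189  58.2305014 ] [-0.57459954  0.57075572  0.41674501]
[array([280.05277194, 256.25115364]), array([279.30143802, 297.58219856])]
```

View pics/w2.png

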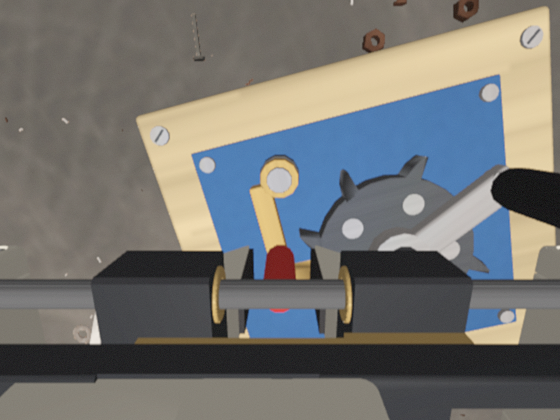

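The fingers straddle the red pin (pin at (280,280), fingers at 233 and 320), so it is centred, and the force is about zero. Now I'll swing the pawl out along its arc.

Call:
{"api": "carry_out", "payload": {"rows": [[-2, 1.1, 0, -3], [-4, 2.2, 0, -6], [-5.9, 3.4, 0, -9], [-7.7, 4.7, 0, -12], [-9.5, 6.1, 0, -15], [-11.2, 7.7, 0, -18], [-12.8, 9.2, 0, -21], [-14.4, 10.9, 0, -24], [-15.8, 12.6, 0, -27], [-17.1, 14.5, 0, -30], [-18.4, 16.4, 0, -33], [-19.5, 18.4, 0, -36], [-20.6, 20.4, 0, -39], [-21.5, 22.5, 0, -42], [-22.3, 24.6, 0, -45], [-23, 26.8, 0, -48], [-23.6, 29, 0, -51], [-24.1, 31.2, 0, -54], [-24.1, 31.2, 0, -54]]}}

```text
time: 4.45
tool_pos: [495.3, 122.3, 59.3]
tcp_rot: [2.16, 1.569, 0.763]
contact_force: [-0.3, -2.5, 0.7]
grip_width: 29.7
```

Run:
```python
from h import *
o=get_obs();im=capture('wrist')[:,:,::-1];cv2.imwrite('pics/w3.png',im)
M=R.from_euler('xyz',o['tcp_rot']).as_matrix();print(o['time'],o['tool_pos'],o['contact_force'],'az',np.degrees(np.arctan2(M[1,2],M[0,2])))
np.save('w3.npy',o,allow_pickle=True)
```

```text
4.45 [495.2826715  122.29989562  59.30116477] [-0.33225731 -2.50062865  0.72358558] az -80.04699598928421
```

View pics/w3.png

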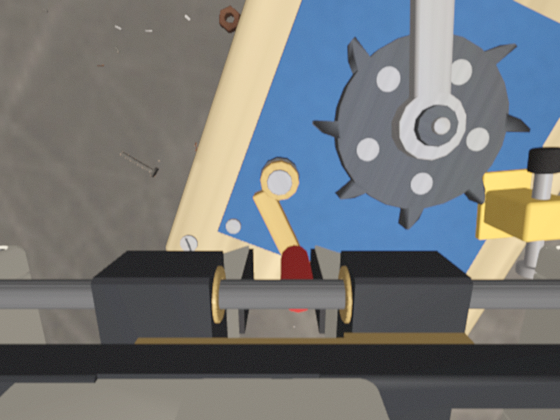

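The pawl is out at about 0.78 rad: in the picture the pin is at (297,280), against the inner finger, and the nose is clear of the teeth. I'll back off from the pin, rise and go over to the knob.

Call:
{"api": "carry_out", "payload": {"rows": [[0.5, -3, 0, 0], [1, -6, 0, 0], [1, -6, 12, 0], [1, -6, 30, 0], [1, -6, 55, 0], [1, -6, 75, 0], [10, -9, 85, 1], [35, -16, 85, 2], [65, -24, 85, 3], [95, -33, 85, 4], [120, -40, 85, 5], [138, -44, 85, 5], [145, -46, 85, 5], [145, -46, 85, 5]], "hand": 34}}

```text
time: 5.67
tool_pos: [641.1, 75.5, 143.6]
tcp_rot: [2.329, 1.569, 1.021]
contact_force: [-1.3, -0.6, 0.2]
grip_width: 33.7
```

Run:
```python
from h import *
o=get_obs();im=capture('wrist')[:,:,::-1];cv2.imwrite('pics/w4.png',im);cv2.imwrite('pics/top4.png',capture('top')[:,:,::-1])
M=R.from_euler('xyz',o['tcp_rot']).as_matrix();print(o['time'],o['tool_pos'],o['contact_force'],'az',np.degrees(np.arctan2(M[1,2],M[0,2])),o['grip_width'],o['joint_positions'])
W=pose('wrist',o);print([proj(*W,X) for X in ((641,76.5,105),(641,76.5,55),(579,60,54),o['tool_pos'])])
W3=pose('wrist',np.load('w3.npy',allow_pickle=True).item())
a=plane(*W3,(437,125.5),54);b=plane(*W3,(433,10),52);print(a,b,np.degrees(np.arctan2(*(b-a)[1::-1])))
np.save('w4.npy',o,allow_pickle=True)
```

```text
5.6667 [641.11219521  75.52972867 143.58965714] [-1.25775726 -0.60161748  0.16284384] az -74.92162567028879 33.70419079542287 [-0.0022528   0.62984826  1.28056556  0.00191408  1.23007994  1.30473874]
[array([279.34660127, 240.42755921]), array([279.88277028, 219.37580942]), array([279.74719492, 290.87097007]), array([280.52856268, 265.03581883])]
[579.64298332  58.78118909  54.        ] [628.49923316  74.82916108  52.        ] 18.1839693171623
```

View pics/w4.png

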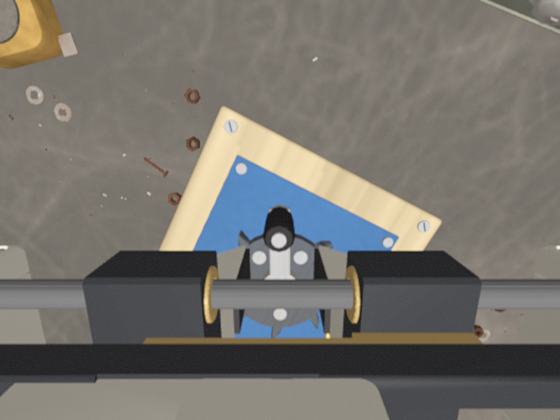

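The knob top is at (279,240), as predicted, and lies midway between the fingers at 240 and 325. Descending.

Call:
{"api": "carry_out", "payload": {"rows": [[0, 0.5, -15, 0], [0, 0.5, -25, 0], [0, 0.5, -35, 0], [0, 0.5, -45, 0], [0, 0.5, -55, 0], [0, 0.5, -65, 0], [0, 0.5, -72, 0], [0, 0.5, -75, 0], [0, 0.5, -75, 0]]}}

```text
time: 6.52
tool_pos: [638.8, 76.9, 67.8]
tcp_rot: [-2.62, 1.568, 2.356]
contact_force: [-0.3, 0.0, 0.5]
grip_width: 33.7
```

Run:
```python
import numpy as np
from h import get_obs
o=get_obs();print(o['contact_force'],o['joint_positions'])
p0=o['tool_pos'][:2];c=np.array([579.2,60.]);a0=15.0
for d in range(0,106,3):
    a=np.radians(a0-d);p=c+64.8*np.array([np.cos(a),np.sin(a)]);print(d,(p-p0).round(1),end=' | ')
```

```text
[-0.27428663  0.02857356  0.54554821] [-1.62781554e-04  7.05666242e-01  1.36367679e+00  2.22921263e-03
  1.07420993e+00  1.30563013e+00]
0 [ 3.  -0.1] | 3 [ 3.7 -3.4] | 6 [ 4.4 -6.8] | 9 [  4.8 -10.1] | 12 [  5.1 -13.5] | 15 [  5.2 -16.9] | 18 [  5.1 -20.3] | 21 [  4.8 -23.7] | 24 [  4.4 -27.1] | 27 [  3.7 -30.4] | 30 [  3.  -33.7] | 33 [  2.  -36.9] | 36 [  0.9 -40.1] | 39 [ -0.4 -43.3] | 42 [ -1.9 -46.3] | 45 [ -3.5 -49.3] | 48 [ -5.3 -52.2] | 51 [ -7.2 -55. ] | 54 [ -9.3 -57.7] | 57 [-11.5 -60.3] | 60 [-13.8 -62.7] | 63 [-16.3 -65.1] | 66 [-18.9 -67.3] | 69 [-21.6 -69.3] | 72 [-24.3 -71.3] | 75 [-27.2 -73. ] | 78 [-30.2 -74.7] | 81 [-33.3 -76.1] | 84 [-36.4 -77.4] | 87 [-39.6 -78.5] | 90 [-42.9 -79.5] | 93 [-46.2 -80.3] | 96 [-49.5 -80.9] | 99 [-52.9 -81.4] | 102 [-56.2 -81.6] | 105 [-59.6 -81.7] |
```

Call:
{"api": "carry_out", "payload": {"rows": [[3, 0, 0, 0], [3.7, -3.4, 0, -2], [4.4, -6.8, 0, -5], [4.8, -10.1, 0, -8], [5.1, -13.5, 0, -11], [5.2, -16.9, 0, -14], [5.1, -20.3, 0, -17], [4.8, -23.7, 0, -20], [4.4, -27.1, 0, -23], [3.7, -30.4, 0, -26], [3, -33.7, 0, -28], [2, -36.9, 0, -31], [0.9, -40.1, 0, -34], [-0.4, -43.3, 0, -37], [-1.9, -46.3, 0, -40], [-3.5, -49.3, 0, -43], [-5.3, -52.2, 0, -46], [-7.2, -55, 0, -49], [-9.3, -57.7, 0, -51], [-9.3, -57.7, 0, -51]]}}

```text
time: 8.18
tool_pos: [630.5, 19.5, 68.4]
tcp_rot: [3.099, 1.567, 0.901]
contact_force: [3.0, 2.1, -2.0]
grip_width: 34.4
```

```bash
cat > st.py <<'E'
from h import *
o=get_obs();c=np.array([579.2,60.]);p=o['tool_pos'][:2]
M=R.from_euler('xyz',o['tcp_rot']).as_matrix();n=M[:2,2]/np.linalg.norm(M[:2,2])
k=p-n*(o['grip_width']/2-11)   # knob centre: trailing finger touches it
r=k-c;ang=np.degrees(np.arctan2(r[1],r[0]));t=np.array([r[1],-r[0]])/np.linalg.norm(r)
F=-o['contact_force'][:2]
print('t',o['time'],'pos',o['tool_pos'],'knob',k,'r',np.linalg.norm(r),'az',ang,'Ft',F@t,'Fr',F@r/np.linalg.norm(r),'Fz',o['contact_force'][2],'jaw az',np.degrees(np.arctan2(n[1],n[0])),'tangent az',ang-90,'j6',o['joint_positions'][5],'mom',o['moment'])
a0=np.degrees(np.arctan2(*(p-c)[::-1]))
for d in range(0,40,2):
    a=np.radians(a0-d);q=c+64.8*np.array([np.cos(a),np.sin(a)]);print(d,(q-p).round(1),end=' | ')
E
python3 st.py
```

```text
t 8.1833 pos [630.47451341  19.45910943  68.4424216 ] knob [634.10425801  24.46195257] r 65.40206695646246 az -32.913894598738075 Ft 3.3761425020038196 Fr -1.4224700754409187 Fz -2.021437132071153 jaw az -125.96225001617871 tangent az -122.91389459873807 j6 2.1040101665312725 mom [ 0.39781827 -0.27321599  0.02427842]
0 [-0.4  0.4] | 2 [-1.9 -1.4] | 4 [-3.4 -3.1] | 6 [-4.9 -4.7] | 8 [-6.5 -6.3] | 10 [-8.2 -7.9] | 12 [-9.9 -9.3] | 14 [-11.7 -10.8] | 16 [-13.5 -12.1] | 18 [-15.4 -13.4] | 20 [-17.3 -14.6] | 22 [-19.2 -15.8] | 24 [-21.2 -16.8] | 26 [-23.2 -17.9] | 28 [-25.3 -18.8] | 30 [-27.3 -19.7] | 32 [-29.5 -20.5] | 34 [-31.6 -21.2] | 36 [-33.8 -21.9] | 38 [-36.  -22.4] |
```

Call:
{"api": "carry_out", "payload": {"rows": [[-1.9, -1.4, 0, -2], [-3.4, -3.1, 0, -4], [-4.9, -4.7, 0, -6], [-6.5, -6.3, 0, -8], [-8.2, -7.9, 0, -10], [-9.9, -9.3, 0, -12], [-11.7, -10.8, 0, -14], [-13.5, -12.1, 0, -16], [-15.4, -13.4, 0, -17], [-17.3, -14.6, 0, -19], [-19.2, -15.8, 0, -21], [-21.2, -16.8, 0, -23], [-23.2, -17.9, 0, -25]]}}

```text
time: 9.27
tool_pos: [608.2, 1.7, 68.9]
tcp_rot: [2.962, 1.564, 0.327]
contact_force: [3.4, 2.6, -3.0]
grip_width: 33.6
```

```bash
python3 st.py;python3 - <<'E'
from h import *
o=get_obs();np.save('w5.npy',o,allow_pickle=True)
s=capture('side')[:,:,::-1];t=capture('top')[:,:,::-1]
a=cv2.resize(t[160:258,222:316],None,fx=4,fy=4,interpolation=cv2.INTER_CUBIC)
b=cv2.resize(s[195:280,215:320],None,fx=4,fy=4,interpolation=cv2.INTER_CUBIC)
q=np.zeros((392,796,3),np.uint8);q[:,:376]=a;q[:340,376:]=b;cv2.imwrite('pics/z5.png',q)
E
```

```text
t 9.2667 pos [608.17679196   1.68902771  68.87444263] knob [613.24349463   4.49859816] r 65.11040725425082 az -58.47584629540375 Ft 4.241545313589569 Fr 0.46891622444745834 Fz -2.9859296700251767 jaw az -150.99090667492328 tangent az -148.47584629540376 j6 2.5089099591580424 mom [ 0.51603482 -0.50240483 -0.02778035]
0 [-0.1  0.3] | 2 [-2.2 -0.7] | 4 [-4.3 -1.6] | 6 [-6.4 -2.4] | 8 [-8.5 -3.2] | 10 [-10.7  -3.8] | 12 [-12.8  -4.4] | 14 [-15.  -5.] | 16 [-17.3  -5.4] | 18 [-19.5  -5.8] | 20 [-21.7  -6.1] | 22 [-24.   -6.3] | 24 [-26.2  -6.4] | 26 [-28.5  -6.5] | 28 [-30.8  -6.5] | 30 [-33.   -6.4] | 32 [-35.3  -6.2] | 34 [-37.5  -5.9] | 36 [-39.8  -5.6] | 38 [-42.   -5.2] |
```

View pics/z5.png

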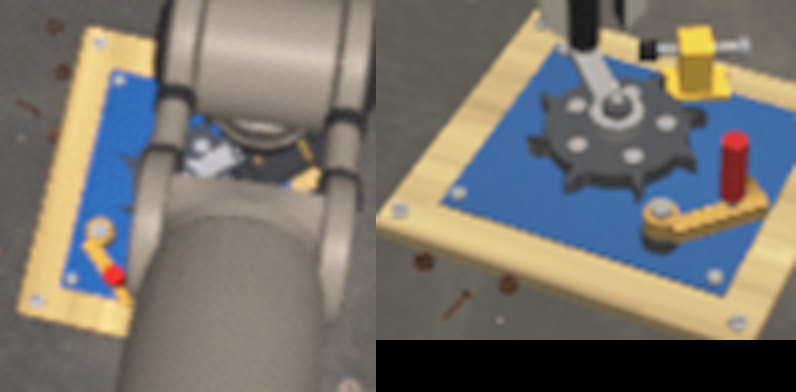

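The pawl is clearly out, and the crank is pushed at a steady 4.2 N tangential. The buffer face seen earlier suggests contact late in the range (az about -80 to -84°). I'll now creep towards it.

Call:
{"api": "carry_out", "payload": {"rows": [[-1.1, -0.3, 0, -1], [-2.2, -0.7, 0, -2], [-3.2, -1.1, 0, -3], [-4.3, -1.6, 0, -4], [-5.3, -2, 0, -5], [-6.4, -2.4, 0, -6], [-7.4, -2.8, 0, -7]]}}

```text
time: 9.95
tool_pos: [600.5, -1.5, 69.1]
tcp_rot: [2.914, 1.565, 0.156]
contact_force: [5.0, 1.9, -1.0]
grip_width: 33.6
```

```bash
python3 st.py
```

```text
t 9.95 pos [600.53186015  -1.50771729  69.05823461] knob [605.93262389   0.6711685 ] r 65.07336957338373 az -65.74443344088249 Ft 5.3358200783437075 Fr -0.3246795862226697 Fz -0.9851039771148293 jaw az -158.02886556705883 tangent az -155.7444334408825 j6 2.6260323075572343 mom [ 0.30325794 -0.7298869   0.00176041]
0 [-0.1  0.3] | 2 [-2.2 -0.4] | 4 [-4.4 -1. ] | 6 [-6.6 -1.6] | 8 [-8.8 -2.1] | 10 [-11.1  -2.5] | 12 [-13.3  -2.8] | 14 [-15.5  -3. ] | 16 [-17.8  -3.2] | 18 [-20.1  -3.3] | 20 [-22.3  -3.3] | 22 [-24.6  -3.2] | 24 [-26.8  -3.1] | 26 [-29.1  -2.8] | 28 [-31.3  -2.5] | 30 [-33.6  -2.1] | 32 [-35.8  -1.7] | 34 [-38.   -1.1] | 36 [-40.1  -0.5] | 38 [-42.3   0.2] |
```

Call:
{"api": "carry_out", "payload": {"rows": [[-0.6, -0.1, 0, -0.5], [-1.1, -0.2, 0, -1], [-1.7, -0.3, 0, -1.5], [-2.2, -0.4, 0, -2]]}}

```text
time: 10.28
tool_pos: [598.3, -2.0, 69.1]
tcp_rot: [2.896, 1.565, 0.103]
contact_force: [4.1, 1.1, -2.5]
grip_width: 34.0
```

Call:
{"api": "carry_out", "payload": {"rows": [[-0.6, -0.1, 0, -0.5], [-1.1, -0.2, 0, -1], [-1.7, -0.3, 0, -1.5], [-2.2, -0.5, 0, -2]]}}

```text
time: 10.62
tool_pos: [596.0, -2.4, 69.1]
tcp_rot: [2.901, 1.565, 0.072]
contact_force: [4.5, 1.3, -1.4]
grip_width: 33.9
```

```bash
python3 st.py
```

```text
t 10.6167 pos [596.0387696   -2.44540255  69.05542772] knob [601.70886605  -0.6166083 ] r 64.66082471770885 az -69.62844416664346 Ft 4.659547150903956 Fr -0.3090426799995278 Fz -1.3775109441205853 jaw az -162.12376660917894 tangent az -159.62844416664348 j6 2.6954926238476524 mom [ 0.26550739 -0.67165466  0.026622  ]
0 [ 0.  -0.1] | 2 [-2.2 -0.7] | 4 [-4.4 -1.1] | 6 [-6.6 -1.5] | 8 [-8.8 -1.9] | 10 [-11.1  -2.1] | 12 [-13.3  -2.3] | 14 [-15.6  -2.3] | 16 [-17.9  -2.3] | 18 [-20.1  -2.3] | 20 [-22.4  -2.1] | 22 [-24.6  -1.9] | 24 [-26.9  -1.6] | 26 [-29.1  -1.2] | 28 [-31.3  -0.7] | 30 [-33.5  -0.2] | 32 [-35.7   0.4] | 34 [-37.8   1.1] | 36 [-40.    1.9] | 38 [-42.1   2.8] |
```

Call:
{"api": "carry_out", "payload": {"rows": [[-0.5, -0.1, 0, -0.5], [-1, -0.3, 0, -1], [-1.5, -0.4, 0, -1.4], [-2, -0.5, 0, -1.8]]}}

```text
time: 10.95
tool_pos: [594.0, -3.0, 69.1]
tcp_rot: [2.895, 1.565, 0.033]
contact_force: [4.8, 1.0, -2.1]
grip_width: 34.1
```

Call:
{"api": "carry_out", "payload": {"rows": [[-0.5, -0.1, 0, -0.5], [-1, -0.2, 0, -1], [-1.5, -0.3, 0, -1.4], [-2, -0.4, 0, -1.8]]}}

```text
time: 11.28
tool_pos: [592.0, -3.5, 69.1]
tcp_rot: [2.888, 1.565, -0.006]
contact_force: [5.3, 1.1, -2.0]
grip_width: 34.0
```

Call:
{"api": "carry_out", "payload": {"rows": [[-0.5, -0.1, 0, -0.4], [-1, -0.2, 0, -0.8], [-1.5, -0.3, 0, -1.2]]}}

```text
time: 11.53
tool_pos: [590.4, -3.8, 69.1]
tcp_rot: [2.873, 1.565, -0.042]
contact_force: [4.4, 0.5, -1.8]
grip_width: 34.1
```

Call:
{"api": "carry_out", "payload": {"rows": [[-0.5, -0.1, 0, -0.4], [-1, -0.1, 0, -0.8], [-1.5, -0.2, 0, -1.2]]}}

```text
time: 11.78
tool_pos: [588.9, -4.1, 69.1]
tcp_rot: [2.862, 1.565, -0.075]
contact_force: [3.7, 0.3, -1.4]
grip_width: 34.1
```

Call:
{"api": "carry_out", "payload": {"rows": [[-0.5, 0, 0, -0.4], [-1, -0.1, 0, -0.8], [-1.5, -0.1, 0, -1.2]]}}

```text
time: 12.03
tool_pos: [587.4, -4.2, 69.1]
tcp_rot: [2.854, 1.565, -0.105]
contact_force: [4.6, -0.0, -2.1]
grip_width: 33.9
```

```bash
python3 st.py | head -1
```

```text
t 12.0333 pos [587.35977418  -4.2285485   69.05830037] knob [593.22307983  -3.14453444] r 64.68291116847197 az -77.47900826887762 Ft 4.442055761096797 Fr -1.009100992144614 Fz -2.051039459938996 jaw az -169.52537223383152 tangent az -167.47900826887764 j6 2.8208929429427116 mom [ 0.19810588 -0.74766217 -0.03125312]
```

Call:
{"api": "carry_out", "payload": {"rows": [[-0.5, 0, 0, -0.4], [-1, -0.1, 0, -0.8]]}}

```text
time: 12.2
tool_pos: [586.3, -4.4, 69.1]
tcp_rot: [2.847, 1.565, -0.127]
contact_force: [4.7, -0.1, -2.2]
grip_width: 33.9
```

Call:
{"api": "carry_out", "payload": {"rows": [[-0.5, 0, 0, -0.4], [-1, 0, 0, -0.8]]}}

```text
time: 12.37
tool_pos: [585.3, -4.4, 69.1]
tcp_rot: [2.836, 1.564, -0.152]
contact_force: [3.9, 0.1, -1.6]
grip_width: 34.0
```

Call:
{"api": "carry_out", "payload": {"rows": [[-0.5, 0, 0, -0.4], [-1, 0, 0, -0.8]]}}

```text
time: 12.53
tool_pos: [584.2, -4.4, 69.1]
tcp_rot: [2.836, 1.564, -0.167]
contact_force: [5.7, -0.3, -2.5]
grip_width: 33.8
```

Call:
{"api": "carry_out", "payload": {"rows": [[-0.5, 0, 0, -0.4], [-0.9, 0, 0, -0.7]]}}

```text
time: 12.7
tool_pos: [583.3, -4.5, 69.1]
tcp_rot: [2.827, 1.564, -0.189]
contact_force: [4.7, -0.8, -2.6]
grip_width: 33.9
```

Call:
{"api": "carry_out", "payload": {"rows": [[-0.4, 0, 0, -0.3], [-0.8, 0, 0, -0.6]]}}

```text
time: 12.87
tool_pos: [582.6, -4.5, 69.1]
tcp_rot: [2.831, 1.564, -0.195]
contact_force: [6.5, 0.8, -3.6]
grip_width: 34.3
```

```bash
python3 st.py | head -1
```

```text
t 12.8667 pos [582.55935961  -4.47331429  69.08242603] knob [588.64766174  -3.77203724] r 64.46806221220272 az -81.57307272412673 Ft 6.548144250657306 Fr -0.1580283478315612 Fz -3.566947647466851 jaw az -173.42937986722512 tangent az -171.57307272412675 j6 2.888184588245284 mom [ 1.67115407e-01 -9.22769705e-01  6.30835033e-04]
```

Call:
{"api": "carry_out", "payload": {"rows": [[-0.3, 0, 0, -0.2], [-0.5, 0, 0, -0.4]]}}

```text
time: 13.03
tool_pos: [582.4, -4.4, 69.1]
tcp_rot: [2.87, 1.563, -0.164]
contact_force: [6.5, 0.7, -3.2]
grip_width: 33.9
```

Call:
{"api": "carry_out", "payload": {"rows": [[-0.4, 0, 0, -0.2], [-0.8, 0, 0, -0.4], [-0.8, 0, 0, -0.4]]}}

```text
time: 13.28
tool_pos: [582.2, -4.3, 69.1]
tcp_rot: [2.909, 1.562, -0.132]
contact_force: [7.6, 0.7, -4.4]
grip_width: 34.0
```

Call:
{"api": "carry_out", "payload": {"rows": [[-0.6, 0, 0, 0], [-1.2, 0, 0, 0], [-1.2, 0, 0, 0]]}}

```text
time: 13.53
tool_pos: [582.0, -4.3, 69.1]
tcp_rot: [2.931, 1.56, -0.111]
contact_force: [8.2, -0.1, -5.8]
grip_width: 33.8
```

```bash
python3 st.py | head -1
```

```text
t 13.5333 pos [582.0017909   -4.33958997  69.08015086] knob [587.89380263  -3.75255363] r 64.34260095823056 az -82.23459346867821 Ft 8.152186256553438 Fr -1.2041845697290507 Fz -5.848729797883951 jaw az -174.31025069035607 tangent az -172.2345934686782 j6 2.9028035181603604 mom [ 0.18112003 -1.2676763   0.00883957]
```

Call:
{"api": "carry_out", "payload": {"rows": [[-0.8, 0, -0.3, 0], [-1.6, 0, -0.5, 0], [-1.8, 0, -0.5, 0]]}}

```text
time: 13.78
tool_pos: [581.9, -4.4, 69.0]
tcp_rot: [2.952, 1.555, -0.091]
contact_force: [10.2, 1.1, -4.0]
grip_width: 34.2
```

Call:
{"api": "carry_out", "payload": {"rows": [[-1.2, 0, -0.3, 0], [-2, 0, -0.6, 0], [-2.4, 0, -0.6, 0], [-2.4, 0, -0.6, 0]]}}

```text
time: 14.12
tool_pos: [581.7, -4.4, 69.0]
tcp_rot: [2.965, 1.55, -0.078]
contact_force: [12.0, 0.5, -4.8]
grip_width: 34.0
```

```bash
python3 st.py | head -1
```

```text
t 14.1167 pos [581.71760095  -4.42470427  68.96825612] knob [587.70002858  -3.83359613] r 64.39703782452158 az -82.41516146131322 Ft 12.005994880101102 Fr -1.0694220361198432 Fz -4.8176603321086535 jaw az -174.35706898479785 tangent az -172.41516146131323 j6 2.9022206339328185 mom [ 0.2476373  -1.67431447 -0.02242183]
```

Call:
{"api": "carry_out", "payload": {"rows": [[-1.5, 0, -0.3, 0], [-2.5, 0, -0.6, 0], [-2.9, 0, -0.6, 0], [-2.9, 0, -0.6, 0]]}}

```text
time: 14.45
tool_pos: [581.5, -4.5, 68.9]
tcp_rot: [2.976, 1.544, -0.068]
contact_force: [13.7, 1.1, -5.8]
grip_width: 33.7
```

```bash
python3 st.py | head -1
```

```text
t 14.45 pos [581.51575073  -4.46663574  68.91393609] knob [587.35219667  -3.89299409] r 64.41096959180919 az -82.72883845464506 Ft 13.700451158652937 Fr -0.5970700166038183 Fz -5.813106164068684 jaw az -174.38664883355733 tangent az -172.72883845464506 j6 2.9017579130678075 mom [ 2.32621189e-01 -1.90048466e+00 -5.90650367e-04]
```

Call:
{"api": "carry_out", "payload": {"rows": [[-2.5, 0, -0.5, 0], [-3, 0, -0.5, 0], [-3, 0, -0.5, 0], [-3, 0, -0.5, 0], [-3, 0, -0.5, 0], [-3, 0, -0.5, 0]]}}

```text
time: 14.95
tool_pos: [581.4, -4.5, 68.9]
tcp_rot: [2.983, 1.538, -0.061]
contact_force: [14.9, 1.5, -7.6]
grip_width: 33.9
```

```bash
python3 st.py | head -1
```

```text
t 14.95 pos [581.43201139  -4.49060625  68.85188852] knob [587.35129508  -3.91134536] r 64.42905926047264 az -82.7316992599717 Ft 14.947116004180408 Fr -0.3995813845893238 Fz -7.609708968338589 jaw az -174.41083344207965 tangent az -172.73169925997172 j6 2.901212608375109 mom [ 0.27099262 -1.96809496  0.0160101 ]
```

The knob force is 14.9 N tangential, which leaves about 10.8 N on the stop after axle friction (about 4.5 N, measured while turning). Now I'll ease off, centre the cage and lift out.

Call:
{"api": "carry_out", "payload": {"rows": [[0.5, 0, 0, 0], [1, 0, 0, 0], [1.5, 0, 0, 0], [2.2, 0, 0, 0], [3, 0, 0, 0], [4, 0, 0, 0], [5, 0, 0, 0], [5.5, 0, 0, 0], [5.5, 0, 0, 0]]}}

```text
time: 15.7
tool_pos: [586.8, -4.6, 68.8]
tcp_rot: [2.983, 1.538, -0.062]
contact_force: [1.0, -0.3, -0.0]
grip_width: 33.8
```

```bash
python3 st.py | head -1; python3 -c "
from h import *
o=get_obs();print(o['contact_force'],R.from_euler('xyz',o['tcp_rot']).as_matrix()[:,0])"
```

```text
t 15.7 pos [586.79525193  -4.55504258  68.78911623] knob [592.64941356  -3.9828844 ] r 65.38116105587893 az -78.12906499756653 Ft 0.9170102488900385 Fr -0.4991365196449638 Fz -0.04461967041841984 jaw az -174.41790911645722 tangent az -168.12906499756653 j6 2.902674755847698 mom [0.18258539 0.03462838 0.00591043]
[ 1.00007484 -0.29982557 -0.04461967] [ 0.03263052 -0.00200943 -0.99946546]
```

Call:
{"api": "carry_out", "payload": {"rows": [[0, 0, 10, 0], [0, 0, 25, 0], [0, 0, 45, 0], [0, 0, 65, 0], [0, 0, 75, 0], [-8, 11, 75, 7], [-17, 22, 75, 14], [-26, 34, 75, 21], [-35, 46, 75, 28], [-43, 58, 75, 35], [-52, 70, 75, 42], [-61, 82, 75, 49], [-70, 93, 75, 56], [-78, 104, 75, 63], [-85, 113, 75, 70], [-89, 119, 75, 77], [-91, 121.5, 75, 84], [-91, 121.5, 75, 91], [-91, 121.5, 75, 98], [-91, 121.5, 75, 105]], "hand": 40}}

```text
time: 17.37
tool_pos: [495.6, 117.1, 144.1]
tcp_rot: [2.982, 1.538, 1.777]
contact_force: [0.3, -0.1, -0.4]
grip_width: 39.9
```

Run:
```python
from h import *
o=get_obs();im=capture('wrist')[:,:,::-1];cv2.imwrite('pics/w6.png',im)
M=R.from_euler('xyz',o['tcp_rot']).as_matrix();print(o['time'],o['tool_pos'],o['contact_force'],'az',np.degrees(np.arctan2(M[1,2],M[0,2])),o['grip_width'],M[:,0],o['joint_positions'][5])
W=pose('wrist',o)
for X in ((496.5,115.4,93),(537,130.4,42),(579.2,60,54),o['tool_pos'],(588,-3.9,105)):print(proj(*W,X))
h=cv2.cvtColor(im,cv2.COLOR_BGR2HSV);red=((h[...,0]<8)|(h[...,0]>172))&(h[...,1]>140)&(h[...,2]>60)
n,l,st,ce=cv2.connectedComponentsWithStats(red.astype(np.uint8));print([(st[i],ce[i]) for i in range(1,n) if st[i,4]>40])
```

```text
17.3667 [495.59921178 117.05402993 144.0508854 ] [ 0.27793938 -0.14362592 -0.44327283] az -69.05353478191957 39.93686013590847 [-0.00667113  0.03195459 -0.99946706] 1.2480096427054468
[285.83871757 234.38827375]
[287.86033124 163.73214321]
[395.0218186  146.71343821]
[280.47533706 264.92260757]
[523.8945824  175.93631232]
[(array([277, 210,  21,  34, 587], dtype=int32), array([287.21465077, 227.06132879]))]
```

View pics/w6.png

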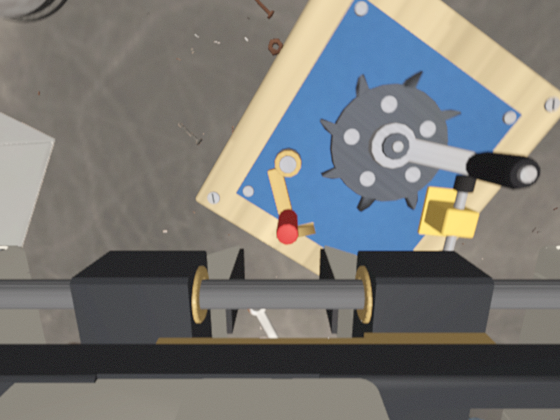

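The crank arm rests on the black buffer at (463,183), and the pin at (287,235) is where predicted. The fingers straddle it, so I'll descend, narrow the cage and check.

Call:
{"api": "carry_out", "payload": {"rows": [[1, -2, -12, 0], [1, -2, -25, 0], [1, -2, -36, 0], [1, -2, -46, 0], [1, -2, -56, 0], [1, -2, -66, 0], [1, -2, -76, 0], [1, -2, -83, 0], [1, -2, -85, 0], [1, -2, -85, 0]]}}

```text
time: 18.25
tool_pos: [496.4, 115.0, 58.3]
tcp_rot: [3.019, 1.538, 1.82]
contact_force: [-0.7, 0.3, 0.3]
grip_width: 40.1
```

Call:
{"api": "carry_out", "payload": {"rows": [[0, 0, 0, 0], [0, 0, 0, 0], [0, 0, 0, 0]], "hand": 26}}

```text
time: 18.5
tool_pos: [496.7, 115.0, 58.8]
tcp_rot: [2.989, 1.538, 1.791]
contact_force: [0.4, 0.3, 0.8]
grip_width: 27.4
```

Call:
{"api": "carry_out", "payload": {"rows": [[0.3, -1.4, 0, 3], [1.2, -3.5, 0, 6], [2.3, -5.5, 0, 9], [3.4, -7.5, 0, 12], [4.7, -9.4, 0, 15], [6, -11.3, 0, 18], [7.4, -13, 0, 21], [9, -14.6, 0, 24], [10.6, -16.2, 0, 27], [12.3, -17.8, 0, 30], [14.1, -19.2, 0, 33], [15.9, -20.5, 0, 36], [17.8, -21.7, 0, 39], [19.8, -22.8, 0, 42]], "hand": 26}}

```text
time: 19.67
tool_pos: [516.1, 92.6, 59.2]
tcp_rot: [2.986, 1.537, 2.523]
contact_force: [-2.2, 2.3, 1.5]
grip_width: 26.1
```

```bash
cat > sp.py <<'E'
from h import *
o=get_obs();c=np.array([537,130.4]);M=R.from_euler('xyz',o['tcp_rot']).as_matrix();n=M[:2,2]/np.linalg.norm(M[:2,2])
k=o['tool_pos'][:2]+n*(-(o['grip_width']/2-8));  # pin against outer finger
k=o['tool_pos'][:2]-n*(o['grip_width']/2-8)
r=k-c;a=np.degrees(np.arctan2(r[1],r[0]));t=np.array([-r[1],r[0]])/np.linalg.norm(r)
print(o['time'],o['tool_pos'],'pin',k,'r',np.linalg.norm(r),'theta',-115.2-a,'Ft(home)',-o['contact_force'][:2]@t,o['contact_force'],'jaw',np.degrees(np.arctan2(n[1],n[0])),'t',t,o['grip_width'])
E
python3 sp.py
```

```text
19.6667 [516.10885943  92.60984179  59.2015216 ] pin [511.60683127  94.85538898] r 43.68331936533449 theta 10.34211869820895 Ft(home) 3.1181264122889534 [-2.21235663  2.26725371  1.52588099] jaw -26.509363953618475 t [ 0.81368842 -0.58130126] 26.06195601214688
```

Call:
{"api": "carry_out", "payload": {"rows": [[0.8, -0.6, 0, 1], [1.7, -1.1, 0, 2], [2.5, -1.7, 0, 3], [3.4, -2.2, 0, 4], [4.3, -2.7, 0, 5], [5.2, -3.2, 0, 6]]}}

```text
time: 20.17
tool_pos: [521.3, 89.4, 59.2]
tcp_rot: [2.989, 1.537, 2.633]
contact_force: [-3.0, 2.1, 0.4]
grip_width: 25.8
```

```bash
python3 sp.py
```

```text
20.1667 [521.27467643  89.37717403  59.24211831] pin [516.67122722  91.09148214] r 44.25402331220839 theta 2.146173753285609 Ft(home) 3.629028449876199 [-2.98664639  2.12499137  0.38709287] jaw -20.425151736237577 t [ 0.88824733 -0.45936553] 25.824580788121924
```

Call:
{"api": "carry_out", "payload": {"rows": [[0.4, -0.2, 0, 0], [0.9, -0.4, 0, 0], [1.3, -0.6, 0, 0]]}}

```text
time: 20.42
tool_pos: [522.3, 88.8, 59.2]
tcp_rot: [2.999, 1.536, 2.642]
contact_force: [-3.1, 2.1, 2.5]
grip_width: 26.1
```

Call:
{"api": "carry_out", "payload": {"rows": [[0.4, -0.2, 0, 0], [0.9, -0.4, 0, 0]]}}

```text
time: 20.58
tool_pos: [522.3, 88.6, 59.1]
tcp_rot: [3.015, 1.534, 2.658]
contact_force: [-6.9, 2.6, 4.4]
grip_width: 26.0
```

```bash
python3 sp.py
```

```text
20.5833 [522.32209047  88.62876319  59.12908125] pin [517.61667322  90.38373475] r 44.46363504965069 theta 0.6449074462993281 Ft(home) 7.343961524216192 [-6.87946783  2.64395354  4.40505809] jaw -20.453921770607575 t [ 0.89997737 -0.43593662] 26.044078183897103
```

Call:
{"api": "carry_out", "payload": {"rows": [[0.8, -0.4, 0, 0], [1.6, -0.8, 0, 0], [1.6, -0.8, 0, 0]]}}

```text
time: 20.83
tool_pos: [522.3, 88.3, 59.1]
tcp_rot: [3.042, 1.531, 2.685]
contact_force: [-7.8, 3.3, 5.2]
grip_width: 26.1
```

```bash
python3 sp.py
```

```text
20.8333 [522.27208072  88.32922958  59.06894828] pin [517.5595035   90.08769903] r 44.75505014441875 theta 0.5455615209634033 Ft(home) 8.448122424321856 [-7.79595598  3.28300355  5.22543341] jaw -20.462752996228758 t [ 0.90073189 -0.43437548] 26.059940128584753
```

The pawl has hit a hard stop: at 8.4 N it doesn't move any further (θ≈0 within error). Now I'll open up, withdraw and verify.

Call:
{"api": "carry_out", "payload": {"rows": [[-1, 0.5, 0, 0], [-2, 1, 0, 0], [-3, 1.4, 0, 0], [-4.3, 2, 0, 0], [-4.3, 2, 0, 0], [-4.3, 2, 12, 0], [-4.3, 2, 30, 0], [-4.3, 2, 55, 0], [-4.3, 2, 85, 0], [-4.3, 2, 120, 0], [-4.3, 2, 150, 0], [-20, -20, 165, 0], [-40, -50, 165, 0], [-55, -85, 165, 0], [-70, -120, 165, 0], [-80, -155, 165, 0], [-90, -190, 165, 0], [-100, -220, 165, 0], [-105, -240, 165, 0], [-110, -250, 165, 0]], "hand": 36}}

```text
time: 22.5
tool_pos: [411.8, -164.2, 224.2]
tcp_rot: [3.06, 1.532, 2.7]
contact_force: [0.3, 0.2, 0.1]
grip_width: 36.2
```

Run:
```python
from h import *
o=get_obs();print(o['time'],o['tool_pos'],o['contact_force'])
s=capture('side')[:,:,::-1];t=capture('top')[:,:,::-1]
a=cv2.resize(t[160:258,222:316],None,fx=4,fy=4,interpolation=cv2.INTER_CUBIC)
b=cv2.resize(s[195:280,215:320],None,fx=4,fy=4,interpolation=cv2.INTER_CUBIC)
q=np.zeros((392,796,3),np.uint8);q[:,:376]=a;q[:340,376:]=b;cv2.imwrite('pics/z7.png',q)
h=cv2.cvtColor(s,cv2.COLOR_BGR2HSV);red=((h[...,0]<6)|(h[...,0]>174))&(h[...,1]>150)&(h[...,2]>90)
q=np.zeros_like(red);q[195:280,215:345]=red[195:280,215:345]
n,l,st,ce=cv2.connectedComponentsWithStats(q.astype(np.uint8));print([(st[i],ce[i]) for i in range(1,n) if st[i,4]>8])
```

```text
22.5 [ 411.84387072 -164.21485496  224.19990339] [0.31207232 0.19531896 0.05168251]
[(array([294, 220,   6,  17,  92], dtype=int32), array([296.47826087, 228.01086957]))]
```

View pics/z7.png

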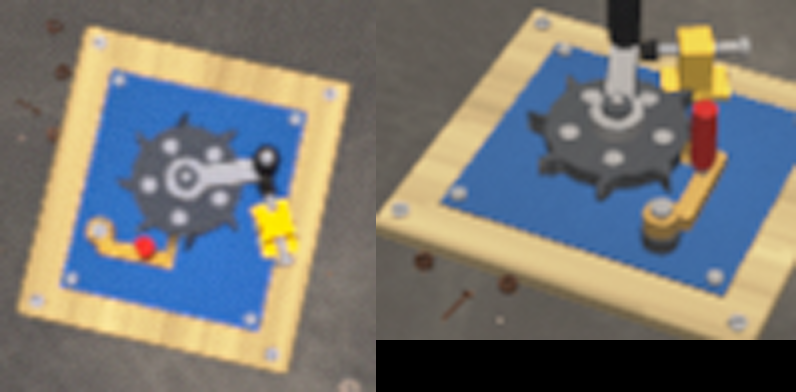

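The pawl pin is back where it started: (296.5,228.0) in the side view, against (296.7,228.6) before. The crank arm lies against the black buffer and nothing else has moved. Handing in.

```bash
python3 -c "
from plant import *
print(close_job())"
```

```text
the job is handed in; nothing more can be done
None
```

The winder job is done and handed in after about 22.6 s of robot time. I got no verdict back.

- **Pawl out:** I swung it out to about 0.78 rad with the fingers loosely round the pin, and the pictures showed it still out while I turned the crank.
- **Crank at the stop:** I turned it clockwise by the knob and crept up to the buffer. I pressed until the knob force was 14.9 N, which after about 4.5 N of axle friction is about 10–11 N on the stop. That stop force is worked out from the wrist force, not measured at the stop.
- **Pawl home:** I swung it back until it met a hard stop at 8.4 N, then let go and withdrew.

**Last checks:**
- The pin is within 1 px of where it started in the side view.
- The arm rests against the buffer, and the force on the tool is about zero.
- In the close-up of the winder nothing else had moved. I didn't look at the things lying round it again, though the arm met no unexpected force.

**Small disagreements:**
- The pawl angle worked out from the gripper at home was about 0.01 rad instead of 0, within measuring error.
- The tool ended about 2° off vertical after pressing, with no effect on the job.
- Once released, the buffer should have pushed the arm back slightly, down to about the 5 N that friction holds. I didn't measure this.

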